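# Put a circuit board away behind a self-closing sliding pane

## Task

Put the circuit board that lies on the bench beside the sloping case away in that case, in the bay where a board is already stored: slide that bay's pane past its neighbour until its catch holds it open, then lay the board gently and flat, components outwards, on the free part of the bay's sloping shelf. Press that pane's release key so that it runs fully shut. Leave the other pane shut and everything else, in the case and on the bench, where it is.

Things in the scene. Friction and masses are not known exactly. Their poses are not given: they have to be found in the camera images.
- case: Low grey sheet-steel case shaped like a lectern, fixed on the bench, turned up to 7 degrees: 432 mm wide (y), 212 deep (x), 171 high; origin under its middle. Its window slopes 30 degrees, low end to the robot, with two clear 5 mm sliding panes on a double track, each over one bay; an 11 mm cheek at each end.
- shelf: Sloping shelf in the case. Origin: middle of its surface, 66 mm over the bench; x up the slope, y left, z square out to the window (30 deg from vertical). Surface x -70..70 mm (lip below, wall above, 34 high), y -205..205; divider at y 0 (4 thick, 34 high) parts left bay (y > 0) and right bay. Panes shut at z 36..49, frame to z 54; 50 mm wide header above x 70. Pane held open: bay clear for |y| 50..205.
- left_pane (a joint): Travel of the left pane (rear track), m: 0 shut; grows as it slides right (-y of the shelf) behind the right pane; its catch holds it at about 0.154, stop at 0.160. Its spring pulls it shut with 4 N (shut) to 6.5 N (open); drawing it over the catch at 0.1 m/s takes up to 15 N. Let go before the catch has it, it runs shut by itself in about 1 s.
- right_pane (a joint): Travel of the right pane (front track), m: mirror image of the left; 0 shut; grows as it slides left (+y of the shelf) in front of the left pane; held at about 0.154, stop at 0.160; the same spring.
- left_pull (a point): Centre of the left pane's straight aluminium pull bar, on two posts before the pane: 70 mm long up the slope (shelf x), 12 wide (shelf y), 18 high (shelf z 60..78 mm). Moves with the pane; at shelf (0, 175, 69) mm when shut. Pinch it across the 12 mm or push it along.
- right_pull (a point): Centre of the right pane's pull bar, the same bar; at shelf (0, -175, 69) mm when shut.
- left_catch (a joint): How far the left pane's catch, with its release key, is pressed in, m: 0 sprung out, 0.012 fully in. The pane itself pushes it in as it comes to about 0.15, and it springs out again when it has caught. Pressing the key in by 8 mm or more along -z of the shelf (3 to 5 N) frees the pane.
- right_catch (a joint): The same for the right pane's catch.
- left_key (a point): Centre of the top face of the left pane's release key: dark steel push key, 28 mm (shelf x) by 24 mm (shelf y), in the header left of the middle, standing 16 mm out of it; at shelf (95, 40, 70) mm when sprung out. Moves with the catch.
- right_key (a point): Centre of the top face of the right pane's release key, the same key right of the middle; at shelf (95, -40, 70) mm when sprung out.
- board_centre (a point): The green circuit board to put away, lying on the bench components up, left or right of the case: 50 mm (its x) by 75 mm (its y), solid to 12 mm high (single components to 16), 65 to 115 g. The point is at its centre, 8 mm above its underside; its z points out of the component side. Grip it across the 50 mm.
- stored_board_centre (a point): The same point of an identical board stored in the case, in the left or the right bay: this tells which bay to use. It lies on the shelf, long side up the slope, near the divider, and covers |y| 20 to 77 mm of the shelf; the rest of its bay is free.
- reel_centre (a point): Centre of the black solder wire reel (78 mm across, 26 mm high) that lies in the other bay.
- masking_tape: Bystander: roll of masking tape, 68 mm across, 24 mm high, on the bench at the other side of the case than the board; origin under its centre.
- flux_bottle: Bystander: white bottle with a cap, 52 mm across, 114 mm high, on the bench at the right of the case; origin under its centre.
- flux_tin: Bystander: small round tin, 57 mm across, 21 mm high, at the left of the case; origin under its centre.
- loupe: Bystander: magnifier lens in a ring, 81 mm across, 11 mm high, lying in front of the case; origin at its underside.
- solder_pen: Bystander: dark soldering pen, 161 mm long, 21 mm thick, lying in front of the case; origin at its underside.
Things that resemble listed ones, but are neither listed nor needed, are in the scene too. Leave any brown, pink or red look-alike of the part that bears board_centre alone.

How it is judged:
By the outcome, as a careful person would: the job done as asked, in the order asked, and still so for the second after the job is handed in, with the robot touching nothing.
It also fails if it takes over 67 s, if anything falls off the work surface, if the arm or the gripper's body presses on something with over 40 N, if the wrist force passes 120 N, or if a joint passes its speed limit or range.

## Robot

A 6-joint arm with a two-finger parallel gripper is mounted at the origin on a cart in front of the work surface, level with it; the furniture and walls round the work are solid. World frame = base frame: x ahead of the robot, y to its left, z up, the work surface at z = 0. Lengths are in m, angles in degrees, forces in N, time in s.
With the tool pointing down it reaches from about 0.375 to 0.9 m from the base axis. Payload 3.1 kg.
Tool frame: the origin (TCP) lies at the very end of the fingers, on their centre line; the grasp point (between the pads) lies 19 mm behind it; z points along the fingers, y is the line along which they close (so a half turn about z gives the same grasp; the last joint's range is limited). The gripper opens to 87 mm and grips with 3 to 60 N. Pads are 19 mm wide; open, the fingers measure 117 mm over their backs; the gripper's body (75 mm by 190 mm) begins 51 mm behind the grasp point.
Start: joints at [-79.441, 30.224, 82.088, -0, 67.689, -10.227], TCP at [0.222, -0.584, 0.223] pointing down, gripper open.
Joint ranges: [-176.69, 176.69], [-43.24, 126.21], [12.49, 139.97], [-82, 262], [0, 151.66], [-163.58, 163.58]. Speed limits (degrees/s): [159.86, 159.86, 180, 180, 180, 180].

## Interface

Orientations are given as a 3x3 rotation matrix whose columns are the frame's x, y, z axes.
In Python, from rig import bot, imaging gives the robot as it stands.
- The arm moves only by the tool drive_tool, never from a script. Its argument "deltas" is text: rows parted by semicolons, each of 5 numbers parted by spaces: the finger opening in mm, from 0 to 87, then the shift along the world's x, y, z in mm, then the turn about the world's z in rad. In form: jaw dx dy dz twist; .... A call has 1 to 12 rows; each row is the pose to reach, as a shift and turn from the pose commanded when the call began; what a row does not reach only later rows make up. A row lasts 1/10 s, in which the tool goes at most 50 mm and 8.59 degrees, less where a joint would pass 70% of its speed; a pose out of reach is approached as far as the arm can. A call with a gripper value outside its range is refused whole. The fingers move at their own pace and stop on an object; the grip force is fixed at half the most. Time passes only in rows, so rows that repeat a pose let the fingers close. It gives the time, the measured TCP pose, the force, the opening and the grip force at its end, in the units of the state.
- bot.read_state(): the state, without advancing time (a new reading comes with each control period).
- imaging.capture(name): name is "scene" or "top"; returns the picture (384x512x3 uint8, red, green, blue); there is no depth.
- imaging.camera_model(name): a dict with "fx", "fy", "cx", "cy" (pixels), "dist" ([k1, k2, p1, p2, k3] as OpenCV has them; the pictures are not rectified), "T" (4x4, takes a point from camera to world coordinates). Camera axes: x right, y down, z forward; pixel columns grow to the right and rows downward; lengths in m; the calibration is good to about 2 mm. A picture is of the moment at which its call begins. camera_model takes no time and is no camera call.
- bot.hand_in(): hands the job in; it is judged then, once.
The state is a dict: "time_s": time; "joint_positions": joint angles; "qvel": joint speeds; "tau": joint torques, N m; "position": TCP position; "tcp_rot": TCP orientation; "force": force on the tool from outside, world axes, zero at the start; "moment": the same for the moment, N m; "opening": opening from 0.0 (shut) to 1.0 (fully open); "grasp_force": force on a finger pad.
Only numpy, scipy, OpenCV 4.12 (cv2) and the standard library are available. Lean on these libraries where they do the work, as an engineer would, in place of code of your own. Each camera call takes 0.05 s, during which the arm holds its last target. There are 200 camera calls.

## Working session

There is one attempt and no reset: what is moved stays moved. The work goes in short steps, Python scripts to look and compute and a tool call to move; the robot and the scene stay as the last step left them, time stands still between calls to the robot, and variables do not carry over. Pictures are saved under pics/ and viewed, at most 10 in all, crops included, and the job is handed in when it is done.

Besides the shell and the picture viewer there is one more tool, called after "Request:" as name(argument=value, ...), one argument or row to a line, values as JSON. drive_tool: Moves the arm, as the interface text tells. Its arguments: {"type":"object","properties":{"deltas":{"type":"string"}},"required":["deltas"]}

```bash
mkdir -p pics; ls; python3 - <<'E'
from rig import bot, imaging
import cv2,numpy as np
for n in ("scene","top"):
    im=imaging.capture(n); cv2.imwrite(f"pics/{n}0.png",cv2.resize(im[:,:,::-1],(800,600),interpolation=cv2.INTER_CUBIC))
    m=imaging.camera_model(n); print(n,m["fx"],m["cx"],m["cy"],np.round(m["dist"],3)); print(np.round(m["T"],3))
E
```

```text
pics
scene 469.999973170079 255.13040099964746 180.82274783890907 [0.019 0.    0.    0.    0.   ]
[[-0.73  -0.294  0.617 -0.364]
 [-0.684  0.309 -0.661  1.049]
 [ 0.004 -0.904 -0.427  0.762]
 [ 0.     0.     0.     1.   ]]
top 445.29130714222885 261.21026632329574 189.58787599042466 [-0.065  0.     0.     0.     0.   ]
[[-0.009 -0.993  0.119  0.333]
 [-1.     0.011  0.01   0.036]
 [-0.012 -0.119 -0.993  1.666]
 [ 0.     0.     0.     1.   ]]
```

View pics/scene0.png

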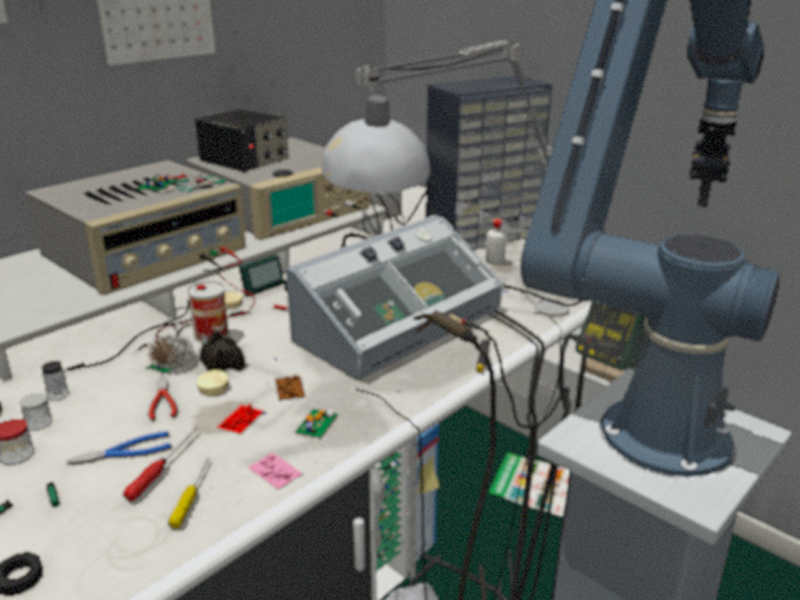

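View pics/top0.png

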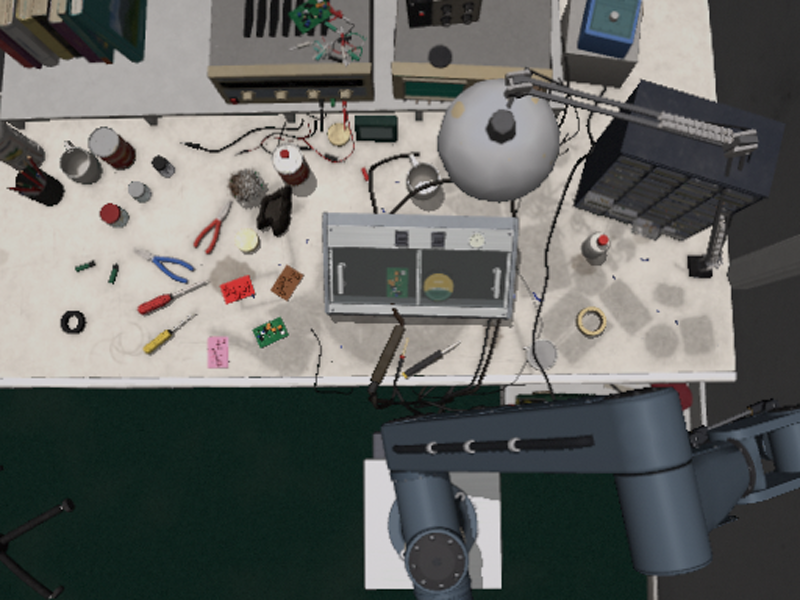

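The scene view shows the case at about (395,290). The top view shows it at (420,265). The stored board is in the left bay at top (397,280), and the reel is in the right bay at (438,286).

Board candidates in the top view are:
- green (270,332)
- red (238,290)
- brown (288,283)
- pink (218,352)

Only the green one fits the description. I'll confirm it and measure in enlarged crops.

```bash
python3 - <<'E'
from rig import bot, imaging
import cv2,numpy as np
s=imaging.capture("scene")[:,:,::-1]; t=imaging.capture("top")[:,:,::-1]
a=cv2.resize(t[120:230,140:340],(800,440),interpolation=cv2.INTER_CUBIC)  # 4x, origin 140,120
cv2.imwrite("pics/topc.png",a)
b=cv2.resize(s[130:290,170:330],(600,600),interpolation=cv2.INTER_CUBIC)
cv2.imwrite("pics/scnc.png",b) # 3.75x origin 170,130
g=cv2.resize(s[0:150,412:512],(400,600),interpolation=cv2.INTER_CUBIC)
cv2.imwrite("pics/grip.png",g)
print(np.round(bot.read_state()["tcp_rot"],3))
E
```

```text
[[ 0.935  0.355 -0.   ]
 [ 0.355 -0.935  0.001]
 [ 0.    -0.001 -1.   ]]
```

View pics/topc.png

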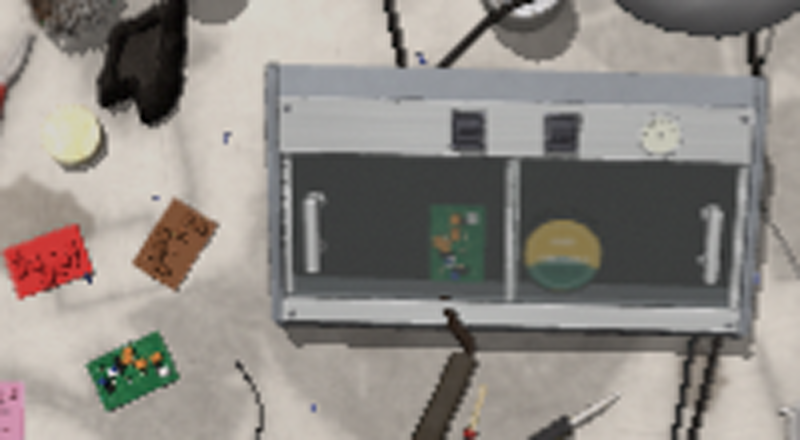

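View pics/scnc.png

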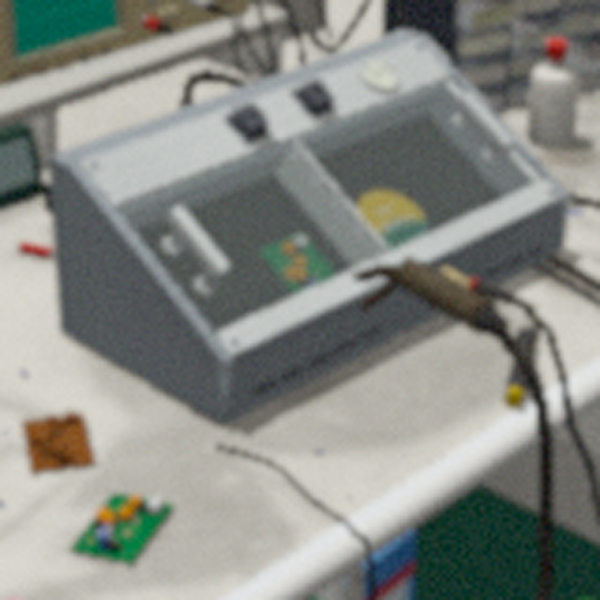

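View pics/grip.png

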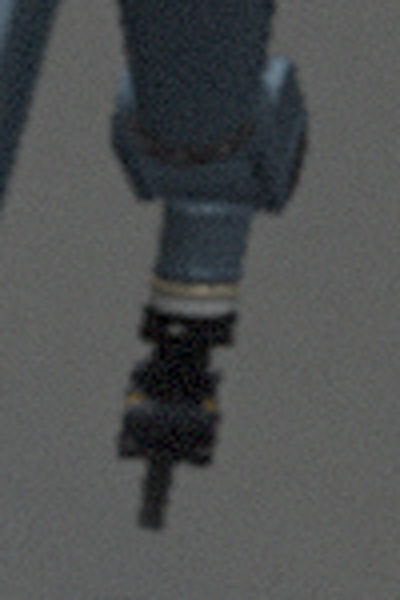

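The crops confirm the green board at top crop (134,371), which has varied components. Red, brown and pink are the look-alikes. The stored board is in the left bay. Next I fit the poses.

```bash
cat > h.py <<'E'
from rig import bot, imaging
import cv2,numpy as np
from scipy.optimize import least_squares
M={n:imaging.camera_model(n) for n in("scene","top")}
def proj(n,P):
    m=M[n];T=np.linalg.inv(m["T"]);K=np.array([[m["fx"],0,m["cx"]],[0,m["fy"],m["cy"]],[0,0,1]])
    return cv2.projectPoints(np.atleast_2d(P).astype(float),cv2.Rodrigues(T[:3,:3])[0],T[:3,3],K,np.array(m["dist"]))[0][:,0]
def RS(yaw):
    c,s=np.cos(yaw),np.sin(yaw);a=np.pi/6
    return np.array([[c,-s,0],[s,c,0],[0,0,1]])@np.array([[np.cos(a),0,-np.sin(a)],[0,1,0],[np.sin(a),0,np.cos(a)]])
def shelf(p,q): return np.atleast_2d(q)/1000@RS(p[2]).T+[p[0],p[1],.066]
tc=lambda u,v:((u+.5)/4-.5+140,(v+.5)/4-.5+120)
sc=lambda u,v:((u+.5)/3.75-.5+170,(v+.5)/3.75-.5+130)
E
python3 - <<'E'
from h import *
t=[((0,175,78),(313,232)),((0,-175,78),(712,244)),((95,40,70),(468,126)),((95,-40,70),(562,129))]
s=[((0,175,78),(201,239)),((95,40,70),(248,119)),((95,-40,70),(315,97))]
f=lambda p:np.r_[(proj("top",shelf(p,[q for q,_ in t]))-[tc(*u) for _,u in t]).ravel(),(proj("scene",shelf(p,[q for q,_ in s]))-[sc(*u) for _,u in s]).ravel()]
r=least_squares(f,[.55,0,0],loss="soft_l1");p=r.x;print(p,np.degrees(p[2]));print(np.round(f(p).reshape(-1,2),1).tolist())
np.save("shelf.npy",p)
c=np.array([(-25,37.5),(25,37.5),(25,-37.5),(-25,-37.5)])/1000
# order: corners matched cyclically
T=np.array([tc(*u) for u in[(107,409),(88,363),(158,333),(180,375)]])
S=np.array([sc(*u) for u in[(75,548),(118,492),(172,510),(130,562)]])
for k in range(4):
  for zz in(.003,.008):
    def g(b,cams="ts"):
        R=np.array([[np.cos(b[2]),-np.sin(b[2])],[np.sin(b[2]),np.cos(b[2])]])
        P=np.c_[c@R.T+b[:2],np.full(4,zz)]
        return np.r_[(proj("top",P)-T).ravel(),(proj("scene",P)-np.roll(S,-k,0)).ravel()]
    q=least_squares(g,[.45,.3,.4]);print(k,zz,np.round(q.x,4),round(q.cost,1),np.round(g(q.x),1).tolist() if q.cost<20 else "")
print("pull",shelf(p,(0,175,69)),"key",shelf(p,(95,40,70)))
E
```

```text
[ 0.59177499  0.02741564 -0.03340625] -1.914036860535135
[[-0.4, 0.4], [0.5, -0.4], [-0.0, 1.0], [-0.1, 0.7], [-0.8, -0.5], [0.1, -1.4], [-0.2, -2.0]]
0 0.003 [ 0.4506  0.3836 -0.3664] 466.7 
0 0.008 [ 0.4484  0.385  -0.3639] 469.9 
1 0.003 [0.4514 0.3828 1.5181] 1097.8 
1 0.008 [0.4492 0.3842 1.5089] 1101.6 
2 0.003 [0.4505 0.3836 1.1698] 294.5 
2 0.008 [0.4483 0.385  1.1686] 296.0 
3 0.003 [0.4501 0.3838 0.4059] 6.0 [0.4, 0.4, 0.2, -0.3, 0.9, -0.8, 0.5, 0.8, 0.6, 1.1, -1.9, 0.8, -0.9, 0.2, 1.2, -0.9]
3 0.008 [0.4479 0.3852 0.4065] 7.0 [-0.2, 0.9, -0.5, 0.2, 0.3, -0.4, -0.1, 1.3, 0.7, 0.1, -1.9, -0.2, -0.8, -0.7, 1.3, -1.9]
pull [[0.56313924 0.2034703  0.12575575]] key [[0.64035703 0.06581442 0.17412178]]
```

Request:
drive_tool(
  deltas="40 170 390 20 -0.2; 40 170 390 20 -0.2; 40 170 390 20 -0.2; 40 170 390 20 -0.2; 40 170 390 20 -0.2; 40 170 390 20 -0.2; 40 170 390 20 -0.2; 40 170 390 20 -0.2; 40 170 390 20 -0.2; 40 341 787 0 -0.396; 40 341 787 0 -0.396; 40 341 787 0 -0.396",
)

```text
time_s: 1.4
position: [0.4486, -0.063, 0.2361]
tcp_rot: [[0.999, -0.035, 0.001], [-0.035, -0.999, -0.0], [0.001, 0.0, -1.0]]
force: [-0.2, -1.4, 0.8]
opening: 0.463
grasp_force: 0.0
```

```bash
python3 - <<'E'
from h import *
s=bot.read_state();print(s["position"],np.round(s["tcp_rot"],3)[:,1],s["joint_positions"],s["force"])
def g(P): return np.r_[(proj("top",P)[0]-[320,80]),(proj("scene",P)[0]-[242,70])]
q=least_squares(g,[.8,-.1,.4]);print("lamp knob",q.x,q.cost)
E
```

```text
[ 0.44862125 -0.06297017  0.23614053] [-0.035 -0.999  0.   ] [-2.21726194e+01  1.58491343e+01  1.04882846e+02 -1.02574718e-03
  5.92229403e+01  6.98586596e+01] [-0.18815853 -1.36242341  0.82892443]
lamp knob [ 0.80415887 -0.12804802  0.41019877] 0.418897416350997
```

Request:
drive_tool(
  deltas="40 112 259 -30 0; 40 112 259 -30 0; 40 112 259 -30 0; 40 112 259 -30 0; 40 112 259 -30 0; 40 112 259 -30 0; 40 112 259 -30 0; 40 112 259 -30 0",
)

```text
time_s: 2.2
position: [0.5595, 0.1949, 0.2054]
tcp_rot: [[1.0, -0.031, -0.001], [-0.031, -1.0, -0.001], [-0.001, 0.001, -1.0]]
force: [-0.4, -0.2, 1.0]
opening: 0.462
grasp_force: 0.0
```

```bash
python3 - <<'E'
from h import *
s=imaging.capture("scene")[:,:,::-1]; t=imaging.capture("top")[:,:,::-1]
a=cv2.resize(t[130:210,190:290],(500,400),interpolation=cv2.INTER_CUBIC)
b=cv2.resize(s[140:250,170:250],(291,400),interpolation=cv2.INTER_CUBIC)
cv2.imwrite("pics/hover.png",np.hstack([a,b]))
s=bot.read_state();print(s["position"],np.round(s["tcp_rot"],3)[:,1])
E
```

```text
[0.55933067 0.19349736 0.20585343] [-0.034 -0.999  0.001]
```

View pics/hover.png

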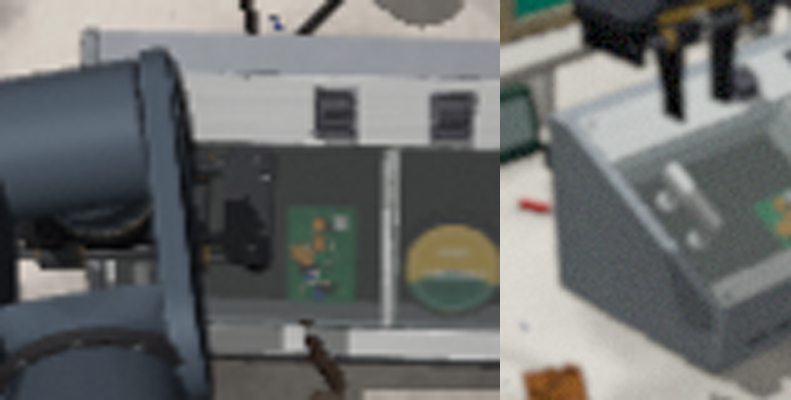

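Request:
drive_tool(
  deltas="40 4 9 -40 0; 40 4 9 -65 0; 40 4 9 -90 0; 40 4 9 -90 0; 0 4 9 -90 0; 0 4 9 -90 0; 0 4 9 -90 0; 0 4 9 -90 0; 0 4 9 -90 0",
)

```text
time_s: 3.2
position: [0.5647, 0.2016, 0.1173]
tcp_rot: [[0.999, -0.032, 0.002], [-0.032, -0.999, -0.004], [0.002, 0.004, -1.0]]
force: [-0.4, -6.3, 3.8]
opening: 0.136
grasp_force: 30.0
```

Request:
drive_tool(
  deltas="0 0 -10 0 0; 0 -1 -20 0 0; 0 -1 -32 0 0; 0 -1 -44 0 0; 0 -2 -56 0 0; 0 -2 -68 0 0; 0 -3 -80 0 0; 0 -3 -92 0 0; 0 -3 -104 0 0; 0 -4 -114 0 0; 0 -4 -122 0 0; 0 -4 -130 0 0",
)

```text
time_s: 4.4
position: [0.5601, 0.0754, 0.1173]
tcp_rot: [[0.999, -0.034, 0.001], [-0.034, -0.999, 0.004], [0.001, -0.004, -1.0]]
force: [-2.6, 8.1, 6.6]
opening: 0.132
grasp_force: 30.1
```

Request:
drive_tool(
  deltas="0 0 -8 0 0; 0 -1 -15 0 0; 0 -1 -21 0 0; 0 -1 -25 0 0; 0 -1 -28 0 0; 0 -1 -28 0 0; 0 -1 -28 0 0",
)

```text
time_s: 5.1
position: [0.559, 0.0469, 0.1172]
tcp_rot: [[0.999, -0.034, 0.001], [-0.034, -0.999, 0.003], [0.001, -0.003, -1.0]]
force: [-1.3, 5.9, 6.3]
opening: 0.132
grasp_force: 30.0
```

Request:
drive_tool(
  deltas="0 0 -1 0 0; 0 0 -3 0 0; 0 0 -3 0 0; 0 0 -3 0 0; 0 0 -1 0 0; 0 0 2 0 0; 0 0 4 0 0; 0 0 4 0 0",
)

```text
time_s: 5.9
position: [0.5591, 0.0477, 0.1171]
tcp_rot: [[0.999, -0.032, 0.001], [-0.032, -0.999, -0.003], [0.001, 0.003, -1.0]]
force: [-1.1, -5.0, 6.5]
opening: 0.135
grasp_force: 30.0
```

Request:
drive_tool(
  deltas="24 0 0 0 0; 36 0 0 0 0; 36 0 0 20 0; 36 0 0 60 0; 60 0 0 90 0; 70 -117 354 90 2.01; 70 -117 354 90 2.01; 70 -117 354 90 2.01; 70 -117 354 90 2.01; 70 -117 354 90 2.01; 70 -117 354 90 2.01; 70 -117 354 90 2.01",
)

```text
time_s: 7.1
position: [0.448, 0.3839, 0.2059]
tcp_rot: [[0.521, 0.854, -0.0], [0.854, -0.521, 0.0], [0.0, -0.0, -1.0]]
force: [0.1, -0.2, -0.9]
opening: 0.801
grasp_force: 0.0
```

Request:
drive_tool(
  deltas="70 0 0 0 0",
)

```text
time_s: 7.2
position: [0.4463, 0.3876, 0.2059]
tcp_rot: [[0.518, 0.855, -0.0], [0.855, -0.518, 0.003], [0.003, -0.002, -1.0]]
force: [-0.8, -0.4, 0.4]
opening: 0.799
grasp_force: 0.0
```

```bash
python3 - <<'E'
from h import *
s=bot.read_state();R=np.array(s["tcp_rot"]);print(s["position"],np.degrees(np.arctan2(R[1,1],R[0,1])),s["joint_positions"])
t=imaging.capture("top")[:,:,::-1];sc=imaging.capture("scene")[:,:,::-1]
b=cv2.resize(sc[130:290,170:330],(600,600),interpolation=cv2.INTER_CUBIC)
cv2.imwrite("pics/open.png",b)
E
```

```text
[0.44633283 0.38756421 0.20589278] -31.213353859549667 [30.05769872 28.67242342 88.18367059  0.18715648 63.06909176 61.1865358 ]
```

View pics/open.png

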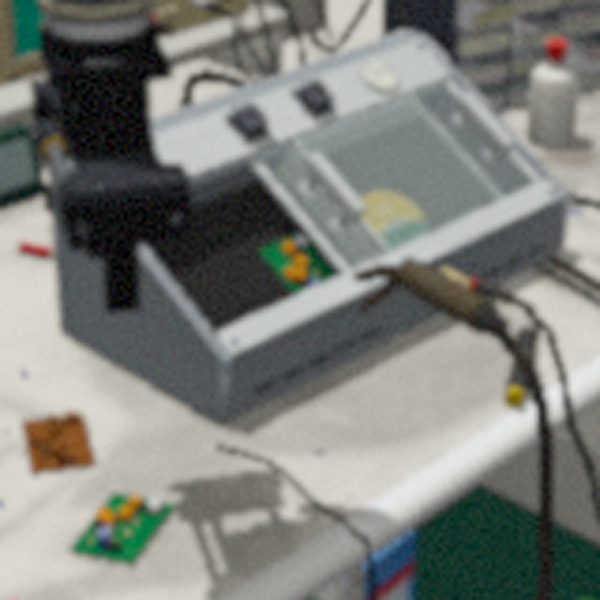

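The pane is held open: its pull now sits by the middle at (330,180), and the left bay is clear. Next I turn the tool and pick up the green board.

Request:
drive_tool(
  deltas="70 -4 14 0 0.15; 70 -4 14 -20 0.3; 70 -4 14 -40 0.45; 70 -4 14 -60 0.6; 70 -4 14 -80 0.75; 70 -4 14 -100 0.9; 70 -4 14 -120 0.95; 70 -4 14 -140 0.95; 70 -4 14 -140 0.95",
)

```text
time_s: 8.2
position: [0.4443, 0.3928, 0.0635]
tcp_rot: [[-0.382, 0.924, -0.005], [0.924, 0.382, -0.003], [-0.001, -0.006, -1.0]]
force: [0.1, -1.0, -0.0]
opening: 0.803
grasp_force: 0.0
```

```bash
python3 - <<'E'
from h import *
s=bot.read_state();R=np.array(s["tcp_rot"]);print(s["position"],np.degrees(np.arctan2(R[1,1],R[0,1])))
sc=imaging.capture("scene")[:,:,::-1]
cv2.imwrite("pics/pre.png",cv2.resize(sc[190:300,160:260],(545,600),interpolation=cv2.INTER_CUBIC))
p=np.array(s["position"])
print([((proj("scene",[[p[0]+a*R[0,1],p[1]+a*R[1,1],z]])[0]-[160,190])*5.45).round().tolist() for a in(-.025,.025) for z in(.012,p[2])])
E
```

```text
[0.44427278 0.39282785 0.06345501] 22.487970425502713
[[271.0, 448.0], [267.0, 359.0], [179.0, 426.0], [173.0, 338.0]]
```

View pics/pre.png

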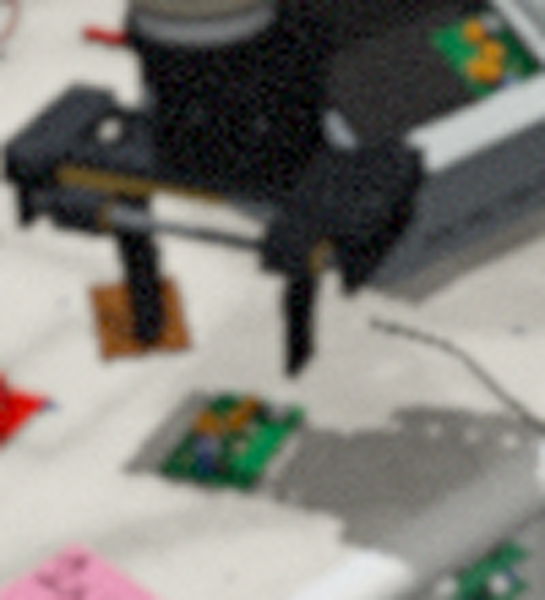

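The gripper straddles the green board in the crop (corners about (195,393), (300,412), (262,488), (163,470)). The grip line runs near its middle, so I shift 12 mm along the board's +y and go down.

Request:
drive_tool(
  deltas="70 -5 11 -20 0.015; 70 -5 11 -36 0.015; 70 -5 11 -36 0.015",
)

```text
time_s: 8.55
position: [0.4399, 0.4058, 0.0295]
tcp_rot: [[-0.398, 0.917, -0.002], [0.917, 0.398, -0.001], [-0.0, -0.002, -1.0]]
force: [-1.4, -0.1, 0.8]
opening: 0.802
grasp_force: 0.0
```

Request:
drive_tool(
  deltas="70 0 0 -12 0; 70 0 0 -22 0; 70 0 0 -23 0; 70 0 0 -23 0; 60 0 0 -23 0; 40 0 0 -23 0; 30 0 0 -23 0; 30 0 0 -23 0; 30 0 0 -23 0; 30 0 0 -23 0",
)

```text
time_s: 9.55
position: [0.4405, 0.4071, 0.0074]
tcp_rot: [[-0.4, 0.917, 0.001], [0.917, 0.4, 0.0], [0.0, 0.001, -1.0]]
force: [0.3, 1.3, 1.6]
opening: 0.572
grasp_force: 29.9
```

Request:
drive_tool(
  deltas="30 0 0 15 0; 30 0 0 45 0; 30 0 0 90 0; 30 0 0 135 0.1; 30 0 0 180 0.2; 30 20 -40 223 0.3; 30 41 -81 223 0.45; 30 61 -122 223 0.6; 30 82 -163 223 0.75; 30 102 -200 223 0.9; 30 118 -230 223 1.02; 30 123 -244 223 1.126",
)

```text
time_s: 10.75
position: [0.5648, 0.1593, 0.2308]
tcp_rot: [[-0.999, 0.032, 0.002], [0.032, 0.999, -0.001], [-0.002, -0.001, -1.0]]
force: [-0.6, 0.0, -0.4]
opening: 0.567
grasp_force: 29.9
```

Request:
drive_tool(
  deltas="30 0 0 0 0; 30 0 0 0 0; 30 0 0 0 0",
)

```text
time_s: 11.05
position: [0.5622, 0.164, 0.2302]
tcp_rot: [[-0.999, 0.034, -0.001], [0.034, 0.999, 0.0], [0.001, 0.0, -1.0]]
force: [-0.7, 0.2, -0.1]
opening: 0.568
grasp_force: 29.9
```

```bash
python3 - <<'E'
from h import *
s=bot.read_state();R=np.array(s["tcp_rot"]);print(s["position"],np.degrees(np.arctan2(R[1,1],R[0,1])),s["opening"],s["grasp_force"],s["force"])
sc=imaging.capture("scene")[:,:,::-1]
cv2.imwrite("pics/held.png",cv2.resize(sc[110:230,170:290],(600,600),interpolation=cv2.INTER_CUBIC))
p=np.array(s["position"]);x=R[:,0]
print([((proj("scene",[p+a*x+[0,0,0]])[0]-[170,110])*5).round().tolist() for a in(-.06,-.04,-.02,0,.02,.04,.06)], x)
E
```

```text
[0.56224968 0.1639901  0.23019605] 88.03947659703597 0.568051188891676 29.899849891662598 [-0.72307803  0.16098754 -0.07357153]
[[236.0, 217.0], [258.0, 226.0], [280.0, 235.0], [303.0, 244.0], [326.0, 253.0], [349.0, 263.0], [373.0, 273.0]] [-9.99414385e-01  3.42106067e-02  7.21759111e-04]
```

View pics/held.png

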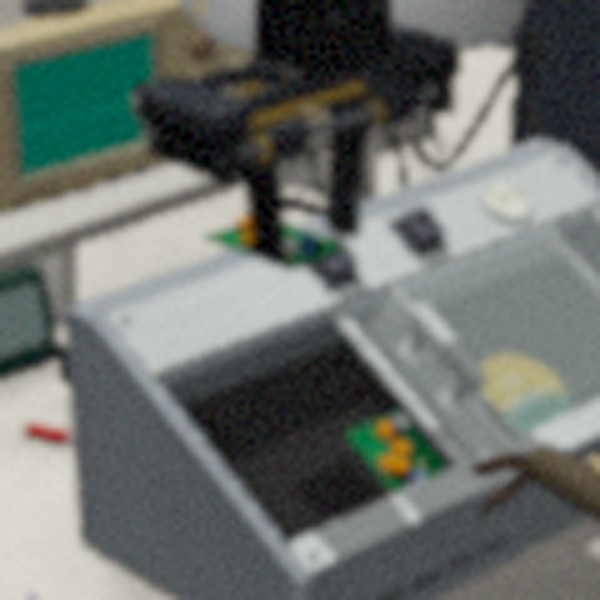

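Request:
drive_tool(
  deltas="30 4 0 0 0; 30 7 0 -25 0; 30 7 0 -50 0; 30 7 0 -75 0; 30 7 0 -100 0; 30 7 0 -120 0; 30 7 0 -130 0; 30 7 0 -135 0; 30 7 0 -135 0",
)

```text
time_s: 12.0
position: [0.5701, 0.1631, 0.0947]
tcp_rot: [[-0.999, 0.033, -0.001], [0.033, 0.999, -0.0], [0.001, -0.0, -1.0]]
force: [-0.0, -0.3, 0.2]
opening: 0.566
grasp_force: 30.0
```

Request:
drive_tool(
  deltas="30 0 0 -2 0; 30 0 0 -4 0; 30 0 0 -6 0; 30 0 0 -8 0; 30 0 0 -10 0; 30 0 0 -10 0",
)

```text
time_s: 12.6
position: [0.57, 0.1628, 0.0847]
tcp_rot: [[-0.999, 0.034, -0.001], [0.034, 0.999, -0.0], [0.001, -0.0, -1.0]]
force: [-0.3, -0.2, -0.5]
opening: 0.569
grasp_force: 30.0
```

Request:
drive_tool(
  deltas="30 0 0 -1 0; 30 0 0 -2 0; 30 0 0 -3 0; 30 0 0 -4 0; 30 0 0 -5 0; 30 0 0 -5 0",
)

```text
time_s: 13.2
position: [0.5701, 0.1629, 0.0798]
tcp_rot: [[-0.999, 0.034, -0.0], [0.034, 0.999, -0.0], [0.0, -0.0, -1.0]]
force: [0.1, 0.0, -0.4]
opening: 0.567
grasp_force: 30.0
```

Request:
drive_tool(
  deltas="30 0 0 -1 0; 30 0 0 -2 0; 30 0 0 -3 0; 30 0 0 -4 0; 30 0 0 -4 0",
)

```text
time_s: 13.7
position: [0.5701, 0.1628, 0.0758]
tcp_rot: [[-0.999, 0.034, -0.0], [0.034, 0.999, -0.0], [0.0, -0.0, -1.0]]
force: [0.2, 0.1, -0.1]
opening: 0.568
grasp_force: 30.0
```

```bash
python3 - <<'E'
from h import *
print(bot.read_state()["force"])
sc=imaging.capture("scene")[:,:,::-1]
cv2.imwrite("pics/low.png",cv2.resize(sc[140:240,170:270],(600,600),interpolation=cv2.INTER_CUBIC))
E
```

```text
[ 0.24481783  0.07852953 -0.0622653 ]
```

View pics/low.png

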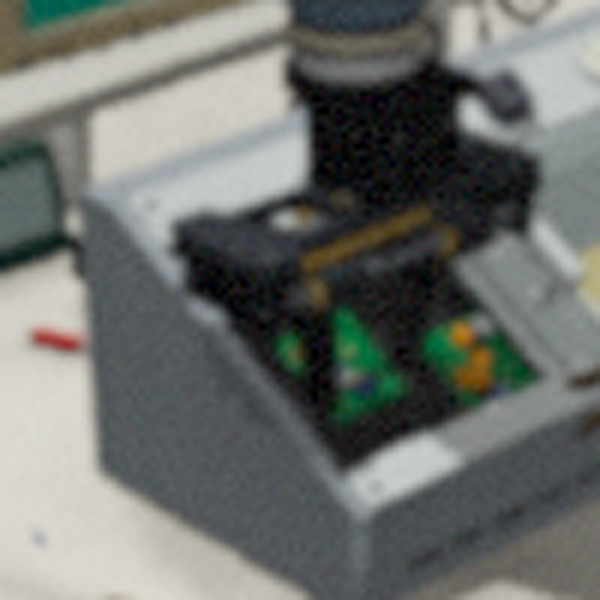

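The board hangs inside the left bay, and its near edge in the crop, (285,335) to (340,420), is tilted towards the slope. That makes 10 pictures viewed, so from here I go by forces and numbers.

Request:
drive_tool(
  deltas="30 0 0 -1 0; 30 0 0 -2 0; 30 0 0 -3 0; 30 0 0 -4 0; 30 0 0 -4 0",
)

```text
time_s: 14.25
position: [0.5701, 0.1628, 0.0718]
tcp_rot: [[-0.999, 0.034, -0.0], [0.034, 0.999, -0.0], [0.0, -0.0, -1.0]]
force: [0.5, 0.4, -0.3]
opening: 0.565
grasp_force: 30.0
```

Request:
drive_tool(
  deltas="30 0 0 -1 0; 30 0 0 -2 0; 30 0 0 -3 0; 30 0 0 -4 0; 30 0 0 -4 0",
)

```text
time_s: 14.75
position: [0.5701, 0.1628, 0.0678]
tcp_rot: [[-0.999, 0.034, -0.0], [0.034, 0.999, -0.0], [0.0, -0.0, -1.0]]
force: [-0.6, -0.3, 0.2]
opening: 0.568
grasp_force: 30.0
```

```bash
cat > tilt.py <<'E'
from h import *
def fit(off=.010,ths=range(-6,40,4),free=False):
    s=bot.read_state();p=np.array(s["position"]);R=np.array(s["tcp_rot"])
    im=np.mean([imaging.capture("scene").astype(float) for _ in range(3)],0)
    g=((im[:,:,1]>im[:,:,0]+18)&(im[:,:,1]>im[:,:,2]+12)).astype(np.uint8)
    n,l,st,c=cv2.connectedComponentsWithStats(g);print([(st[i].tolist(),c[i].round(1).tolist()) for i in range(1,n) if st[i][4]>8 and 180<c[i][0]<290 and 170<c[i][1]<240])
    y=R[:,1];u=np.array([y[1],-y[0],0])  # upslope horizontal
    for th in ths:
        a=np.radians(th);uu=u*np.cos(a)+np.array([0,0,np.sin(a)]);nn=np.cross(uu,y);nn*=np.sign(nn[2])
        C=[p+[0,0,.003]-.002*nn+x*uu+w*y for x,w in((off+.0375,.025),(off+.0375,-.025),(off-.0375,-.025),(off-.0375,.025))]
        m=np.zeros_like(g);q=proj("scene",C);cv2.fillConvexPoly(m,(q*16).round().astype(int),1,shift=4)
        print(th,int((g&m).sum()),int(m.sum()),q.round(0).astype(int).tolist())
E
python3 -c "
from tilt import *
fit()"
```

```text
[([225, 193, 13, 20, 140], [229.7, 202.9]), ([240, 194, 7, 9, 44], [242.9, 197.9]), ([251, 195, 8, 10, 47], [254.3, 200.1]), ([215, 197, 6, 7, 23], [217.7, 200.2]), ([246, 205, 5, 3, 9], [247.8, 206.0])]
-6 86 185 [[214, 205], [226, 200], [242, 206], [230, 211]]
-2 95 203 [[214, 204], [226, 199], [242, 206], [230, 212]]
2 103 221 [[214, 203], [226, 198], [242, 207], [230, 212]]
6 112 236 [[214, 202], [226, 197], [242, 207], [230, 213]]
10 122 255 [[214, 201], [226, 196], [242, 208], [230, 213]]
14 134 271 [[214, 200], [226, 195], [242, 208], [230, 214]]
18 142 286 [[214, 200], [226, 195], [242, 209], [230, 214]]
22 146 290 [[214, 199], [226, 194], [241, 209], [229, 215]]
26 153 305 [[215, 198], [227, 193], [241, 209], [229, 215]]
30 153 318 [[215, 197], [227, 192], [241, 210], [229, 215]]
34 155 330 [[215, 197], [227, 192], [241, 210], [229, 216]]
38 151 343 [[215, 196], [228, 191], [240, 210], [229, 216]]
```

The board has already swung to about 24° on the shelf, with hardly any force. I'll go a little lower and then open slowly.

Request:
drive_tool(
  deltas="30 0 0 -1 0; 30 0 0 -2 0; 30 0 0 -3 0; 30 0 0 -3 0",
)

```text
time_s: 15.3
position: [0.5701, 0.1628, 0.0648]
tcp_rot: [[-0.999, 0.034, -0.0], [0.034, 0.999, -0.0], [0.0, -0.0, -1.0]]
force: [-0.1, 0.1, -0.2]
opening: 0.564
grasp_force: 30.0
```

```bash
python3 -c "
from tilt import *
fit(ths=[18,22,26,30])
print(bot.read_state()['force'])"
```

```text
[([240, 193, 7, 10, 45], [242.9, 197.8]), ([225, 194, 13, 20, 134], [229.9, 203.8]), ([251, 195, 8, 10, 46], [254.2, 200.1]), ([216, 198, 5, 8, 25], [217.9, 201.3])]
18 144 295 [[214, 200], [226, 195], [242, 209], [230, 215]]
22 143 294 [[214, 200], [226, 195], [241, 210], [229, 215]]
26 149 302 [[215, 199], [227, 194], [241, 210], [229, 216]]
30 149 317 [[215, 198], [227, 193], [241, 211], [229, 216]]
[-0.66870271  0.17478402 -0.54765386]
```

Request:
drive_tool(
  deltas="30 0 0 -1 0; 30 0 0 -1 0; 30 0 0 -2 0; 30 0 0 -2 0",
)

```text
time_s: 15.85
position: [0.5701, 0.1628, 0.0629]
tcp_rot: [[-0.999, 0.034, -0.0], [0.034, 0.999, -0.0], [0.0, -0.0, -1.0]]
force: [1.3, 0.2, -1.7]
opening: 0.565
grasp_force: 30.0
```

Request:
drive_tool(
  deltas="30 0 0 -1 0; 30 0 0 -1 0; 30 0 0 -2 0; 30 0 0 -2 0",
)

```text
time_s: 16.25
position: [0.5704, 0.1629, 0.0615]
tcp_rot: [[-0.999, 0.034, 0.0], [0.034, 0.999, 0.0], [-0.0, 0.0, -1.0]]
force: [-0.3, 0.7, 3.2]
opening: 0.567
grasp_force: 30.0
```

Request:
drive_tool(
  deltas="30 0 0 0.5 0; 49 0 0 0.5 0; 50 0 0 0.5 0; 51 0 0 0.5 0; 52 0 0 0.5 0; 54 0 0 0.5 0; 57 0 0 0.5 0; 60 0 0 0.5 0; 62 0 0 0.5 0; 62 0 0 0.5 0",
)

```text
time_s: 17.25
position: [0.5702, 0.1628, 0.0615]
tcp_rot: [[-0.999, 0.034, -0.0], [0.034, 0.999, -0.0], [0.0, -0.0, -1.0]]
force: [-0.3, 0.1, -0.5]
opening: 0.704
grasp_force: 0.0
```

```bash
python3 -c "
from tilt import *
fit(ths=[18,22,26,30])
print(bot.read_state()['force'])"
```

```text
[([242, 194, 5, 10, 34], [243.6, 198.3]), ([251, 195, 8, 10, 44], [254.2, 200.2]), ([225, 197, 15, 20, 138], [230.9, 207.7]), ([215, 200, 4, 4, 14], [216.5, 201.5])]
18 138 291 [[214, 201], [226, 196], [242, 210], [230, 216]]
22 138 289 [[214, 201], [226, 196], [241, 211], [229, 216]]
26 143 304 [[215, 200], [227, 195], [241, 211], [229, 217]]
30 141 318 [[215, 199], [227, 194], [241, 211], [229, 217]]
[0.23924293 1.39102305 0.22080842]
```

The board has settled and the jaws are free. I'll lift straight out, close the jaws and go above the left key.

Request:
drive_tool(
  deltas="62 0 0 10 0; 62 0 0 30 0; 62 0 0 70 0; 62 0 0 110 0; 30 0 0 150 0; 0 20 -30 150 0; 0 40 -65 150 0; 0 63 -99 150 0; 0 63 -99 150 0; 0 63 -99 150 0; 0 63 -99 150 0",
)

```text
time_s: 18.5
position: [0.6322, 0.0645, 0.2115]
tcp_rot: [[-0.999, 0.033, -0.001], [0.033, 0.999, 0.0], [0.001, 0.0, -1.0]]
force: [-0.9, -0.3, 0.7]
opening: 0.157
grasp_force: 0.0
```

```bash
python3 - <<'E'
from h import *
s=bot.read_state();print(s["position"],s["opening"],s["force"])
p=np.load("shelf.npy")
for n,(x0,x1,y0,y1) in(("scene",(180,290,160,245)),("top",(200,300,130,205))):
    im=np.mean([imaging.capture(n).astype(float) for _ in range(3)],0)
    g=((im[:,:,1]>im[:,:,0]+15)&(im[:,:,1]>im[:,:,2]+10)).astype(np.uint8)
    g=cv2.morphologyEx(g,cv2.MORPH_CLOSE,np.ones((5,5)))
    k,l,st,c=cv2.connectedComponentsWithStats(g)
    for i in range(1,k):
        if st[i][4]>15 and x0<c[i][0]<x1 and y0<c[i][1]<y1:
            pts=np.argwhere(l==i)[:,::-1].astype(np.float32)
            print(n,st[i].tolist(),c[i].round(1).tolist(),[np.round(v,1) for v in cv2.minAreaRect(pts)])
            q=least_squares(lambda v:proj(n,shelf(p,(v[0],v[1],8)))[0]-c[i],[0,100]).x;print("  shelf xy",q.round(0))
E
```

```text
[0.6321796  0.06450061 0.21154295] 0.15669633815632525 [-0.90937886 -0.26134045  0.71715313]
scene [239, 194, 20, 14, 117] [248.5, 199.9] [array([248.5, 199.5]), array([14.8, 14.8]), np.float64(63.4)]
  shelf xy [-25.  54.]
scene [218, 201, 23, 17, 200] [229.0, 207.8] [array([229.3, 208.3]), array([19.7, 14.2]), np.float64(50.2)]
  shelf xy [-22. 136.]
top [223, 170, 6, 20, 55] [224.9, 181.0] [array([225.5, 179.5]), array([19.,  5.]), np.float64(90.0)]
  shelf xy [-39. 157.]
```

Request:
drive_tool(
  deltas="0 0 0 -12 0; 0 0 0 -24 0; 0 0 0 -30 0; 0 0 0 -34 0; 0 0 0 -36 0; 0 0 0 -36 0; 0 0 0 -36 0",
)

```text
time_s: 19.5
position: [0.6331, 0.0638, 0.1756]
tcp_rot: [[-0.999, 0.034, -0.0], [0.034, 0.999, 0.0], [0.0, 0.0, -1.0]]
force: [-2.6, 0.1, 1.1]
opening: 0.001
grasp_force: 0.8
```

Request:
drive_tool(
  deltas="0 1 0 -2 0; 0 2 0 -3.5 0; 0 3 0 -5 0; 0 4 0 -7 0; 0 5 0 -8.5 0; 0 5 0 -8.5 0",
)

```text
time_s: 20.1
position: [0.6383, 0.0636, 0.1669]
tcp_rot: [[-0.999, 0.034, -0.0], [0.034, 0.999, -0.0], [0.0, -0.0, -1.0]]
force: [-2.3, 0.1, 2.6]
opening: 0.006
grasp_force: 1.9
```

```bash
cat > pane.py <<'E'
from h import *
# bright pull bar: compare shut/open bar location in both cams
p=np.load("shelf.npy")
def bar():
    im=np.mean([imaging.capture("scene").astype(float).mean(2) for _ in range(2)],0).astype(np.float32)
    r={}
    for d in(0,154):
        for off in(0,12):   # on the bar vs beside it
            q=proj("scene",shelf(p,[(x,175-d-off,78) for x in range(-28,29,8)]))
            r[d,off]=round(float(np.mean([im[int(round(v)),int(round(u))] for u,v in q])))
    return r
print(bar(),bot.read_state()["force"],bot.read_state()["position"])
E
python3 pane.py
```

```text
{(0, 0): 38, (0, 12): 117, (154, 0): 129, (154, 12): 132} [-2.81716809 -1.40262599  2.77547143] [0.63819678 0.06365572 0.16702548]
```

Request:
drive_tool(
  deltas="0 0.5 0 -1 0; 0 1 0 -2 0; 0 1 0 -2 0; 0 1 0 -2 0; 0 1 0 -2 0",
)

```text
time_s: 20.7
position: [0.6389, 0.0637, 0.1658]
tcp_rot: [[-0.999, 0.034, -0.0], [0.034, 0.999, -0.0], [0.0, -0.0, -1.0]]
force: [-4.0, -0.8, 6.7]
opening: 0.007
grasp_force: 4.0
```

```bash
python3 pane.py
```

```text
{(0, 0): 190, (0, 12): 104, (154, 0): 99, (154, 12): 95} [-3.5148366  -0.99050823  6.12466247] [0.63896296 0.06367118 0.16584543]
```

The bar is back at its shut position. I'll retract and check.

Request:
drive_tool(
  deltas="0 -2 0 4 0; 0 -5 0 10 0; 0 -8 0 20 0; 0 -8 0 50 0; 0 -60 -10 90 0; 0 -100 -30 110 0; 0 -140 -60 120 0; 0 -140 -60 120 0; 0 -140 -60 120 0; 0 -140 -60 120 0; 0 -140 -60 120 0",
)

```text
time_s: 21.9
position: [0.5006, 0.0042, 0.2846]
tcp_rot: [[-0.999, 0.033, 0.001], [0.033, 0.999, 0.001], [-0.001, 0.001, -1.0]]
force: [-0.0, -0.2, -1.1]
opening: 0.002
grasp_force: 0.0
```

```bash
python3 pane.py; python3 - <<'E'
from h import *
p=np.load("shelf.npy")
# precise bar position: scan pull offset d
im=np.mean([imaging.capture("scene").astype(float).mean(2) for _ in range(3)],0).astype(np.float32)
for name,sg in(("left",1),("right",-1)):
    print(name,[(d,round(float(cv2.remap(im,proj("scene",shelf(p,[(x,sg*(175-d),78) for x in range(-28,29,7)])).astype(np.float32)[None],None,cv2.INTER_LINEAR).mean()))) for d in range(-9,22,3)])
t=imaging.capture("top").astype(float)
for n in("scene","top"):
    i3=np.mean([imaging.capture(n).astype(float) for _ in range(3)],0)
    g=((i3[:,:,1]>i3[:,:,0]+8)&(i3[:,:,1]>i3[:,:,2]+4)).astype(np.uint8)
    g=cv2.morphologyEx(g,cv2.MORPH_CLOSE,np.ones((5,5)))
    k,l,st,c=cv2.connectedComponentsWithStats(g)
    for i in range(1,k):
        q=least_squares(lambda v:proj(n,shelf(p,(v[0],v[1],8)))[0]-c[i],[0,100]).x
        if st[i][4]>25 and abs(q[0])<75 and 5<q[1]<205:
            pts=np.argwhere(l==i)[:,::-1]
            bx=cv2.boxPoints(cv2.minAreaRect(pts.astype(np.float32)))
            print(n,st[i].tolist(),q.round(),[least_squares(lambda v:proj(n,shelf(p,(v[0],v[1],8)))[0]-b,[0,100]).x.round().tolist() for b in bx])
E
```

```text
{(0, 0): 191, (0, 12): 104, (154, 0): 121, (154, 12): 93} [-0.39312999 -0.06326511  1.07650931] [0.50020448 0.00431879 0.2842693 ]
left [(-9, 130), (-6, 153), (-3, 176), (0, 190), (3, 189), (6, 170), (9, 138), (12, 105), (15, 89), (18, 87), (21, 88)]
right [(-9, 174), (-6, 182), (-3, 186), (0, 182), (3, 171), (6, 156), (9, 139), (12, 126), (15, 118), (18, 114), (21, 116)]
scene [238, 191, 22, 18, 235] [-22.  51.] [[3.0, 80.0], [16.0, 16.0], [-49.0, 20.0], [-60.0, 83.0]]
scene [218, 201, 23, 17, 197] [-28. 138.] [[5.0, 164.0], [16.0, 106.0], [-50.0, 109.0], [-60.0, 166.0]]
top [223, 170, 15, 20, 275] [-34. 137.] [[4.0, 163.0], [5.0, 112.0], [-70.0, 112.0], [-71.0, 164.0]]
```

```bash
python3 -c "
from rig import bot
print(bot.hand_in())"
```

```text
the job is handed in; nothing more can be done
None
```

The job is handed in at about 22 s: the green board lies on the free part of the left bay's shelf, and image and force readings put it flat and the left pane fully shut after its key was pressed, with the right pane's pull still at its shut position; I did not re-check the bench items afterwards.

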